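Reset the length stop to the tube

ROBOT

A 6-joint arm with a two-finger parallel gripper is mounted at the origin on a cart in front of the work surface, level with it; the furniture and walls round the work are solid. World frame = base frame: x ahead of the robot, y to its left, z up, the work surface at z = 0. Lengths are in m, angles in degrees, forces in N, time in s.
With the tool pointing down it reaches from about 0.35 to 0.8 m from the base axis. Payload 7.3 kg.
Tool frame: the origin (TCP) lies on the centre line of the jaws, within the pads' length; the fingertips stand tips_ahead ahead of it and the grasp point (between the pads) lies 11 mm behind it (tips_ahead is the distance from the TCP to the fingertips, in m); z points along the fingers, y is the direction in which the jaws open and shut (so a half turn about z gives the same grasp; the last joint's range is limited). The gripper opens to 85 mm and grips with 20 to 120 N. Pads are 22 mm wide; open, the fingers measure 114 mm over their backs; the gripper's body (76 mm by 85 mm) begins 54 mm behind the grasp point. The pads swing forward as they close: fully open they stand 13 mm farther back than shut.
Start: joints at [57.124, 19.595, 87.324, -0, 73.075, -8.365], TCP at [0.218, 0.478, 0.239] pointing down, gripper open.
Joint ranges: [-145.02, 145.02], [-44.19, 115.74], [2.07, 154.8], [-57.11, 237.11], [16.16, 152.29], [-177.93, 177.93]. Speed limits (degrees/s): [147.25, 147.25, 180, 180, 180, 180].

INTERFACE

Orientations are given as [roll, pitch, yaw] about the fixed x, y, z axes, in that order (R = Rz(yaw) Ry(pitch) Rx(roll)).
In Python, from rig import observe, snapshot, close_job, spot_in, regions_of, tips_ahead gives the robot as it stands.
- The arm moves only by the tool arm_command, never from a script. Its argument "plan" is a list of rows, each a list of 3 entries, a list of its own where there are three numbers: the turn, a rotation vector about the tool's x, y, z in rad, then the shift along the tool's x, y, z in m, then the finger opening in m, from 0 to 0.0854. A call has 1 to 20 rows; each row is the pose to reach, as a shift and turn from the pose commanded when the call began, along the tool's axes at that moment; what a row does not reach only later rows make up. A row lasts 1/10 s, in which the tool goes at most 50 mm and 8.59 degrees, less where a joint would pass 70% of its speed; a pose out of reach is approached as far as the arm can. A call with a gripper value outside its range is refused whole. The fingers move at their own pace and stop on an object; the grip force is fixed at half the most. Time passes only in rows, so rows that repeat a pose let the fingers close. It gives the time, the measured TCP pose, the force and the opening at its end, in the units of the state.
- observe(): the state, without advancing time (a new reading comes with each control period).
- snapshot(name): name is "scene" or "side" or "wrist"; returns a dict with "frame" (400x640x3 uint8, red, green, blue), "fovy" (degrees; the focal length in pixels is half the picture's height over the tangent of half this angle, whatever the lens; pixels are square), "cx", "cy" (the principal point, pixels), "world_from_camera" (4x4, takes a point from camera to world coordinates). Camera axes: x right, y down, z forward; pixel columns grow to the right and rows downward; lengths in m; the calibration is good to about 2 mm. A picture is of the moment at which its call begins. There is no depth.
- close_job(): hands the job in, once; it reports no verdict.
Trained networks look in the newest picture that a camera, given by its name, has taken for a name from the list of things; names that differ only in an ending like _2 or _b are one class to them, and where a whole thing is asked for, a point or a joint stands for the part that bears it (a point fixed in the world has none). Each returns a list of dicts, best first, with "p" (0 to 1); they miss things now and then, are a little off and sometimes report something else, mostly with a low value. They report only what shows in the picture. A call takes as long as a camera call. They do not tell look-alikes from the thing itself.
- spot_in(label, camera): "extent" ([left, top, right, bottom] in pixels, round what is visible of it).
- regions_of(label, camera): "pixels" (400x640 bool, what is visible of it) and "extent" ([left, top, right, bottom] in pixels, round what is visible of it).
The state is a dict: "time": time; "joint_pos": joint angles; "dq": joint speeds; "joint_efforts": joint torques, N m; "tcp_pos": TCP position; "tool_rot": TCP orientation; "ft_force": force on the tool from outside, world axes, zero at the start; "ft_torque": the same for the moment, N m; "grip_width": finger opening in m.
Only numpy, scipy, OpenCV 4.12 (cv2) and the standard library are available. Lean on these libraries where they do the work, as an engineer would, in place of code of your own. Each camera call takes 0.05 s, during which the arm holds its last target.

TASK

Set the sliding length stop to the square tube that lies in line with it. Lift the stop's spring-loaded locking knob and twist it so that it stays up by itself, and let go of it to see that it does; then slide the stop along its bar so that it pushes the tube home against the end block, and twist the knob back so that its plunger drops fully into the slot there and locks the stop. Leave the spare tube in its groove and the other things where they are.

Things in the scene. Friction and masses are not known exactly. Their poses are not given: they have to be found in the camera images.
- fixture: Bolted-down fixture: dark steel plate 150 (x) x 310 (y) x 12 thick, spanning y -140 to +170. Origin on its underside, under the tube line; y runs along tube line and slide, end block (46 x 25 x 40 high) at -y. Nest: pad with top at z 20 on x = 0, y -105 to +18, between side cheeks (28 apart inside, top at z 30; y -102 to -22). A like groove for the spare tube lies at x = +50.
- bar_start (a point): Start of the slotted index bar on its top, at x 0, y 20, z 26 in the fixture's frame, axes as the fixture's. The bar, 24 wide, runs from here to y 160 on x = 0; it has four cross slots 10 wide and 20 apart, with 10 mm lands between, centred at fixture y 30.8, 50.8, 70.8 and 90.8.
- end_face (a point): Centre of the end block's face that the tube must touch, at x 0, y -105, z 32 in the fixture's frame; axes as the fixture's.
- stop_face (a point): Point on the sliding stop: middle of its flat nose (24 wide, z 27 to 55 in the fixture's frame) that faces the end block. The stop is an aluminium saddle 41 wide, 78 long (from this face to +y), top at z = 55. Axes as the fixture's.
- stop (a joint): Slide of the stop, m. 0 = start slot, its face 150.8 mm from the end block; grows towards the end block (fixture -y). Slots at 0, 0.020, 0.040, 0.060 suit tubes 150, 130, 110, 90 long (0.8 mm spare). Range -0.003 to 0.066. About 1.5 N friction when the plunger is out; about 1 mm play either way when locked.
- plunger (a joint): Lift of the locking plunger, m, sprung down (4.5 N at 0, 6.5 N at 0.016). 0 = fully in a slot, locked; 0.008 = its round tip (8 mm thick) rides on a land; 0.013 = parked, cross pin resting on the collar; at most 0.018. To park: lift 0.015 to 0.016, twist, lower, let go. Twisted back it springs down; within about 3 mm of a slot the round tip finds it and draws the stop into place.
- knob (a joint): Twist of the knob, rad, positive counter-clockwise from above; 0 = bar along the slide (locked, or free to drop). At lift 0 the collar allows only about 0.15 rad. Lifted at least 0.0135 it turns 1.45 rad either way; turned more than about 0.3 rad (best about 1.2) it stays up on the collar, held by friction. Back within 0.1 rad of 0 it drops.
- knob_grip (a point): Grip point on the locking knob, 45 mm behind the stop face: black bar 12 thick (x axis) x 42 long (y axis) x 26 high, centred 1 mm below this point, which rises and turns with it. Locked: point 106 above the fixture's underside, bar 92 to 118; below it a flange of 20 diameter (underside at 88), a neck of 11 diameter, then the collar (top at 73, 28 x 24).
- tube_long: Square steel tube offcut, 25 x 110 x 25 mm, length along its y axis; origin at the centre of its underside. Lies either in the nest (in line with the stop, 4 to 14 mm short of the end block) or as the spare in the groove at fixture x = +50.
- tube_short: Square steel tube offcut, 25 x 90 x 25 mm, length along its y axis; origin at the centre of its underside. Lies in the nest (14 to 24 mm short of the end block) or in the spare groove, whichever the long one does not.
- nose_piece: Black nose piece, 17 x 19 x 27 mm, standing on the front part of the plate; to be left alone. Origin under its centre.
- carton_tall: Closed carton, 67 x 75 x 80 mm, to the right; to be left alone. Origin under its centre.
- carton_low: Closed carton, 65 x 70 x 55 mm, to the right; to be left alone. Origin under its centre.
- bracket: Bent sheet bracket, 42 x 81 x 48 mm, to the left; to be left alone. Origin under its centre.
Not all that is in view belongs to the job. What is shaped like the tube_long but black, green or yellow is not meant.

How it is judged (in metres and radians):
On the way:
1. the plunger stays parked out of the bar (lift over 10.5 mm) with the fingers off the knob (value of joint plunger above 0.0105 m and contact force between the fingers and knob below 0.3 N), for 0.2 s.
At the end, for the whole second after the job is handed in: The plunger is fully down (lift under 2 mm) in the slot that suits the tube in the nest (stop at 0.040 for the 110 mm tube, 0.060 for the 90 mm tube, within 3 mm), that tube lies in the nest within 3.5 mm of the end block, and the other tube lies in its groove, within 15 mm of its start (value of joint plunger below 0.002 m and velocity of joint stop between -0.01 and 0.01 m/s and ((value of joint stop between 0.037 and 0.043 m and y of tube_long in the frame of fixture below -0.0465 m and x of tube_long in the frame of fixture between -0.008 and 0.008 m and z of tube_long in the frame of fixture between 0.015 and 0.025 m and x of tube_short in the frame of fixture between 0.042 and 0.058 m and z of tube_short in the frame of fixture between 0.015 and 0.025 m and distance of tube_short from where it was at the start of the episode below 0.015 m) or (value of joint stop between 0.057 and 0.063 m and y of tube_short in the frame of fixture below -0.0565 m and x of tube_short in the frame of fixture between -0.008 and 0.008 m and z of tube_short in the frame of fixture between 0.015 and 0.025 m and x of tube_long in the frame of fixture between 0.042 and 0.058 m and z of tube_long in the frame of fixture between 0.015 and 0.025 m and distance of tube_long from where it was at the start of the episode below 0.015 m))); the robot touches nothing.
It fails at once if a bystander (nose piece, cartons, bracket) is shifted by more than 30 mm (distance of any of nose_piece, carton_tall, carton_low, bracket from where it was at the start of the episode above 0.03 m).
It also fails if it takes over 48 s, if anything falls off the work surface, if the arm or the gripper's body presses on something with over 40 N, if the wrist force passes 120 N, or if a joint passes its speed limit or range.

## Working session

There is one attempt and no reset: what is moved stays moved. The work goes in short steps, Python scripts to look and compute and a tool call to move; the robot and the scene stay as the last step left them, time stands still between calls to the robot, and variables do not carry over. Pictures are saved under pics/ and viewed, and the job is handed in when it is done.

Besides the shell and the picture viewer there is one more tool, called after "Emit:" by a JSON object that holds its "fn" and its "kwargs", one argument or row to a line. arm_command: Moves the arm, as the interface text tells. Its arguments: {"type":"object","properties":{"plan":{"type":"array"}},"required":["plan"]}

```bash
mkdir -p pics; ls; cat > h.py <<'E'
import numpy as np, cv2, json
from rig import *
def snap(cam,name):
    s=snapshot(cam); cv2.imwrite('pics/'+name+'.png',cv2.cvtColor(s['frame'],cv2.COLOR_RGB2BGR))
    np.savez('pics/'+name+'.npz',**{k:s[k] for k in s}); return s
def ray(s,u,v):
    f=200/np.tan(np.radians(float(s['fovy'])/2)); d=np.array([(u-s['cx'])/f,(v-s['cy'])/f,1.]); T=s['world_from_camera']
    return T[:3,3],T[:3,:3]@d
def atz(s,u,v,z):
    o,d=ray(s,u,v); return o+d*(z-o[2])/d[2]
def proj(s,P):
    T=s['world_from_camera'];f=200/np.tan(np.radians(float(s['fovy'])/2)); c=np.linalg.inv(T)@np.r_[P,1]
    return np.array([s['cx']+f*c[0]/c[2],s['cy']+f*c[1]/c[2]])
E
python3 - <<'E'
from h import *
print(tips_ahead, observe())
for c in ['scene','side','wrist']:
    s=snap(c,c+'0'); print(c,s['fovy'],s['cx'],s['cy'],np.round(s['world_from_camera'],3).tolist(),s['frame'].shape)
    for l in ['fixture','stop','knob','tube_long','tube_short','nose_piece']:
        print(l,[(np.round(d['extent']).tolist(),round(d['p'],2)) for d in spot_in(l,c)][:3])
E
```

```text
pics
0.008 {'time': 0.0, 'joint_pos': array([ 5.71236581e+01,  1.96358607e+01,  8.73791012e+01,  1.49770464e-03,
        7.30732615e+01, -8.36486154e+00]), 'dq': array([-0.02717497, -0.03645623,  0.06667731, -0.05250987, -0.03432296,
       -0.01277246]), 'joint_efforts': array([-2.31215367e-03, -4.33666670e+01, -2.46011835e+01, -2.71587442e-04,
        7.71030231e-03,  6.42258257e-06]), 'tcp_pos': array([0.21756306, 0.47736451, 0.23861976]), 'tool_rot': array([-1.79912923e+02, -1.42513220e-02,  1.55488072e+02]), 'ft_force': array([-0.49386295, -1.13393337, -1.16453751]), 'ft_torque': array([ 6.62552536e-03,  8.75651255e-05, -1.47435997e-02]), 'grip_width': 0.08520656312583613}
scene 56.18252264753247 314.94783656846636 206.02298730735617 [[0.518, -0.634, 0.574, -0.204], [-0.855, -0.382, 0.349, -0.441], [-0.002, -0.672, -0.741, 0.957], [0.0, 0.0, 0.0, 1.0]] (400, 640, 3)
fixture [([262.0, 172.0, 354.0, 239.0], 0.62)]
stop [([280.0, 172.0, 302.0, 201.0], 0.87)]
knob []
tube_long [([295.0, 235.0, 306.0, 270.0], 0.86), ([343.0, 240.0, 381.0, 256.0], 0.7), ([374.0, 208.0, 398.0, 235.0], 
[... 252 characters left out ...]
0, 640, 3)
fixture [([265.0, 196.0, 316.0, 269.0], 0.92)]
stop [([283.0, 223.0, 299.0, 254.0], 0.81), ([277.0, 205.0, 285.0, 230.0], 0.66), ([259.0, 298.0, 281.0, 330.0], 0.3)]
knob []
tube_long [([337.0, 204.0, 363.0, 228.0], 0.85), ([267.0, 177.0, 291.0, 201.0], 0.78), ([311.0, 177.0, 326.0, 203.0], 0.49)]
tube_short [([265.0, 198.0, 318.0, 273.0], 0.74), ([276.0, 208.0, 283.0, 226.0], 0.52)]
nose_piece []
wrist 71.80911181953067 317.733309281893 202.44928436846112 [[0.416, 0.876, 0.246, 0.156], [0.909, -0.401, -0.111, 0.506], [0.002, 0.27, -0.963, 0.373], [0.0, 0.0, 0.0, 1.0]] (400, 640, 3)
fixture []
stop []
knob []
tube_long [([8.0, 354.0, 33.0, 379.0], 0.5)]
tube_short []
nose_piece []
```

View pics/scene0.png

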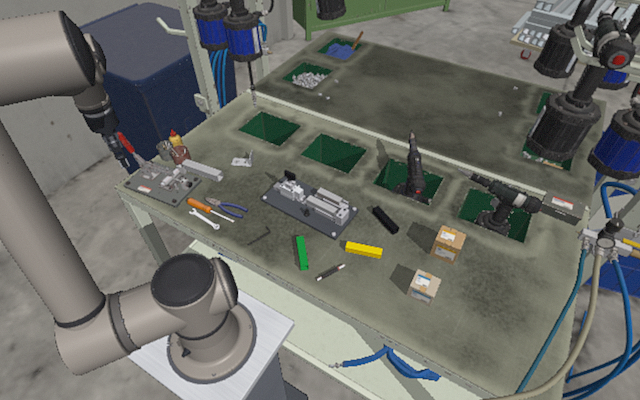

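View pics/side0.png

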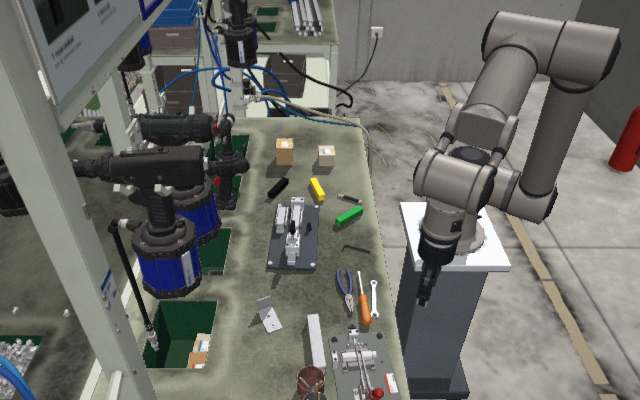

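View pics/wrist0.png

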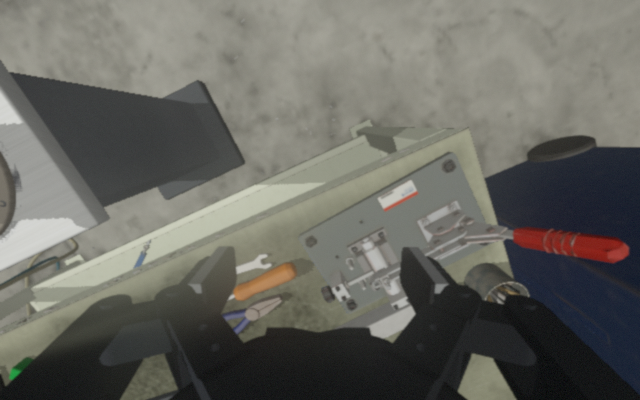

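```bash
python3 - <<'E'
import cv2
a=cv2.imread('pics/scene0.png')[150:300,240:420]; cv2.imwrite('pics/c1.png',cv2.resize(a,None,fx=4,fy=4,interpolation=2))
a=cv2.imread('pics/side0.png')[165:315,220:400]; cv2.imwrite('pics/c2.png',cv2.resize(a,None,fx=4,fy=4,interpolation=2))
E
```

```text
(no output)
```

View pics/c1.png

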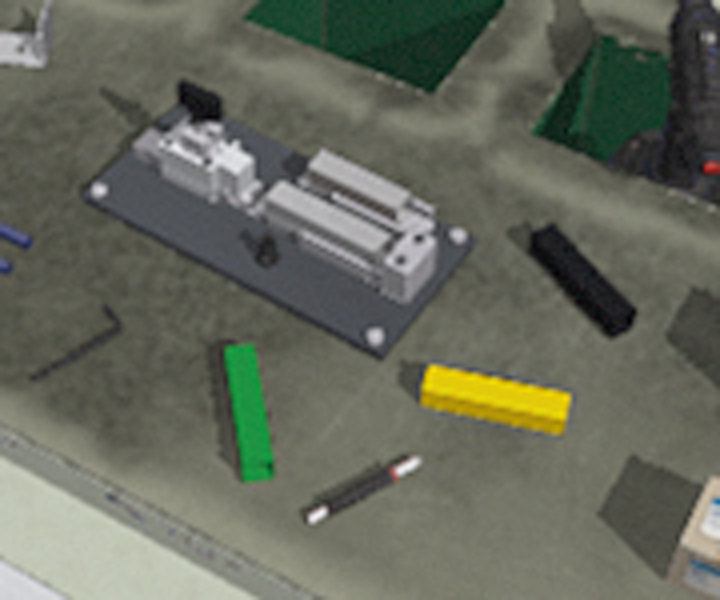

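View pics/c2.png

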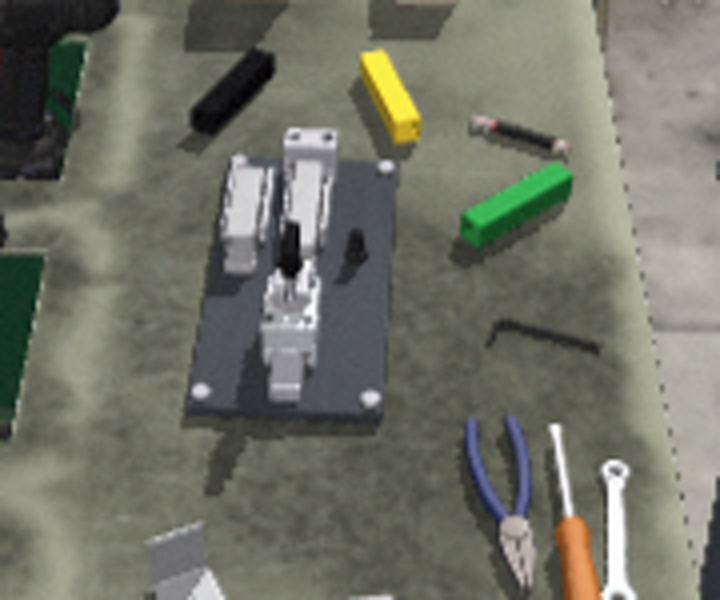

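Scene view: the fixture is at about (308,206) px, with the stop at (291,190) and the black knob at (290,175). The nest tube is at (323,205) and the spare at (330,195). Look-alikes that are not meant are black (385,220), green (302,252) and yellow (363,249). The fixture with red toggle clamps at (155,185) is not ours. Our knob is the black bar over the saddle.

```bash
python3 - <<'E'
from h import *
s=np.load('pics/scene0.npz'); t=np.load('pics/side0.npz')
A=[atz(s,*p,.012) for p in [(260.75,197.5),(335,238.5),(358.25,210)]]
B=[atz(t,*p,.012) for p in [(266.25,268),(315,270.5),(319.25,206.25),(276.25,203.75)]]
print(np.round(A,3).tolist());print(np.round(B,3).tolist())
print(np.linalg.norm(A[0]-A[1]),np.linalg.norm(A[2]-A[1]))
print('knob',atz(s,290,175,.105),atz(t,292.5,227.5,.105))
E
```

```text
[[0.465, 0.187, 0.012], [0.442, -0.122, 0.012], [0.588, -0.13, 0.012]]
[[0.607, 0.187, 0.012], [0.459, 0.197, 0.012], [0.441, -0.114, 0.012], [0.593, -0.127, 0.012]]
0.3090173765015942 0.14592039614349062
knob [0.53241555 0.10356049 0.105     ] [0.52807272 0.106794   0.105     ]
```

```bash
cat >> h.py <<'E'
from scipy.spatial.transform import Rotation as Ro
def rel(p,yaw,cmd=None):
    """shift & turn from the present (or given commanded [pos,rpy]) pose, for tool down with yaw"""
    if cmd is None: o=observe(); cp,cr=np.array(o['tcp_pos']),o['tool_rot']
    else: cp,cr=np.array(cmd[0]),cmd[1]
    R=Ro.from_euler('xyz',cr,degrees=True); G=Ro.from_euler('xyz',[180,0,yaw],degrees=True)
    print('turn',np.round((R.inv()*G).as_rotvec(),4).tolist(),'shift',np.round(R.inv().apply(np.array(p)-cp),4).tolist())
E
python3 - <<'E'
from h import *
rel([.53,-.04,.24],86.5)
E
```

```text
turn [0.0001, -0.0, 1.2041] shift [-0.4988, -0.3415, -0.0007]
```

Emit:
{"fn": "arm_command", "kwargs": {
  "plan": [
    [[0, 0, 1.204], [-0.499, -0.341, 0], 0.085],
    [[0, 0, 1.204], [-0.499, -0.341, 0], 0.085],
    [[0, 0, 1.204], [-0.499, -0.341, 0], 0.085],
    [[0, 0, 1.204], [-0.499, -0.341, 0], 0.085],
    [[0, 0, 1.204], [-0.499, -0.341, 0], 0.085],
    [[0, 0, 1.204], [-0.499, -0.341, 0], 0.085],
    [[0, 0, 1.204], [-0.499, -0.341, 0], 0.085],
    [[0, 0, 1.204], [-0.499, -0.341, 0], 0.085],
    [[0, 0, 1.204], [-0.499, -0.341, 0], 0.085],
    [[0, 0, 1.204], [-0.499, -0.341, 0], 0.085],
    [[0, 0, 1.204], [-0.499, -0.341, 0], 0.085],
    [[0, 0, 1.204], [-0.499, -0.341, 0], 0.085],
    [[0, 0, 1.204], [-0.499, -0.341, 0], 0.085],
    [[0, 0, 1.204], [-0.499, -0.341, 0], 0.085],
    [[0, 0, 1.204], [-0.499, -0.341, 0], 0.085],
    [[0, 0, 1.204], [-0.499, -0.341, 0], 0.085]
  ]
}}

```text
time: 2.65
tcp_pos: [0.5298, -0.0381, 0.2395]
tool_rot: [-180.0, -0.0, 86.6]
ft_force: [0.2, 0.1, -0.7]
grip_width: 0.0851
```

```bash
python3 - <<'E'
from h import *
print(observe()['tcp_pos'],observe()['tool_rot'],observe()['ft_force'])
s=snap('wrist','w1');print(np.round(s['world_from_camera'],3).tolist())
for l in ['fixture','stop','knob','tube_long','tube_short','nose_piece']:
        print(l,[(np.round(d['extent']).tolist(),round(d['p'],2)) for d in spot_in(l,'wrist')][:3])
E
```

```text
[ 0.52976264 -0.03812043  0.23950343] [-1.79995011e+02 -2.14255805e-02  8.66073916e+01] [ 0.17637592  0.12841896 -0.67131099]
[[0.998, -0.058, -0.017, 0.534], [-0.06, -0.961, -0.268, 0.031], [-0.001, 0.269, -0.963, 0.374], [0.0, 0.0, 0.0, 1.0]]
fixture [([244.0, 2.0, 378.0, 248.0], 0.73)]
stop [([290.0, 4.0, 333.0, 99.0], 0.63)]
knob [([302.0, 5.0, 320.0, 64.0], 0.94), ([302.0, 7.0, 323.0, 68.0], 0.41)]
tube_long [([345.0, 263.0, 393.0, 327.0], 0.96), ([300.0, 128.0, 326.0, 220.0], 0.89), ([145.0, 164.0, 217.0, 238.0], 0.73)]
tube_short [([342.0, 132.0, 366.0, 209.0], 0.86)]
nose_piece [([269.0, 145.0, 284.0, 156.0], 0.65)]
```

View pics/w1.png

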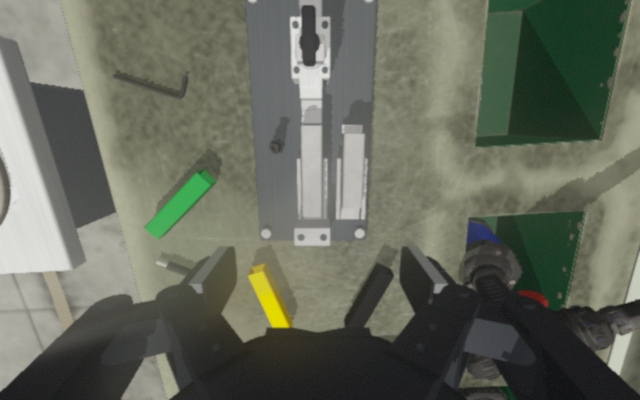

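```bash
python3 - <<'E'
import cv2
a=cv2.imread('pics/w1.png')[0:250,235:395]; 
cv2.imwrite('pics/c3.png',cv2.resize(a[:125],None,fx=4.8,fy=4.8,interpolation=2))
cv2.imwrite('pics/c4.png',cv2.resize(a[125:],None,fx=4.8,fy=4.8,interpolation=2))
E
```

```text
(no output)
```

View pics/c3.png

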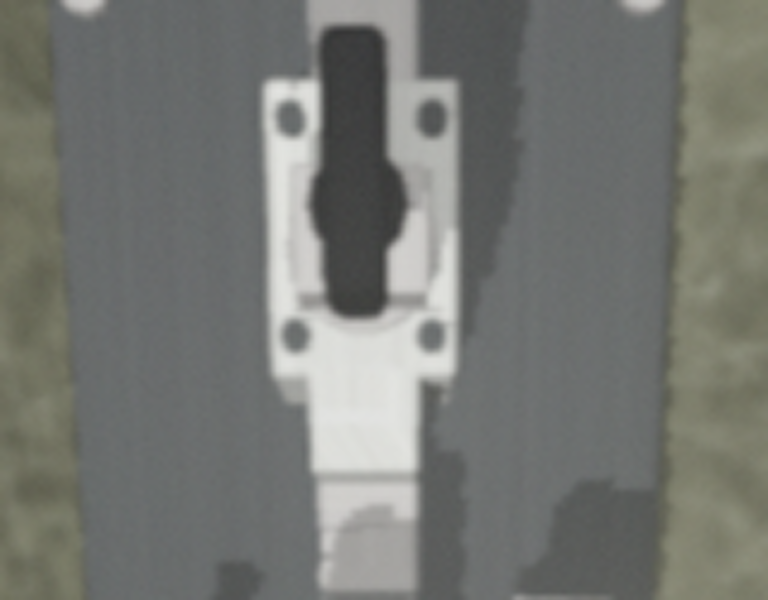

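View pics/c4.png

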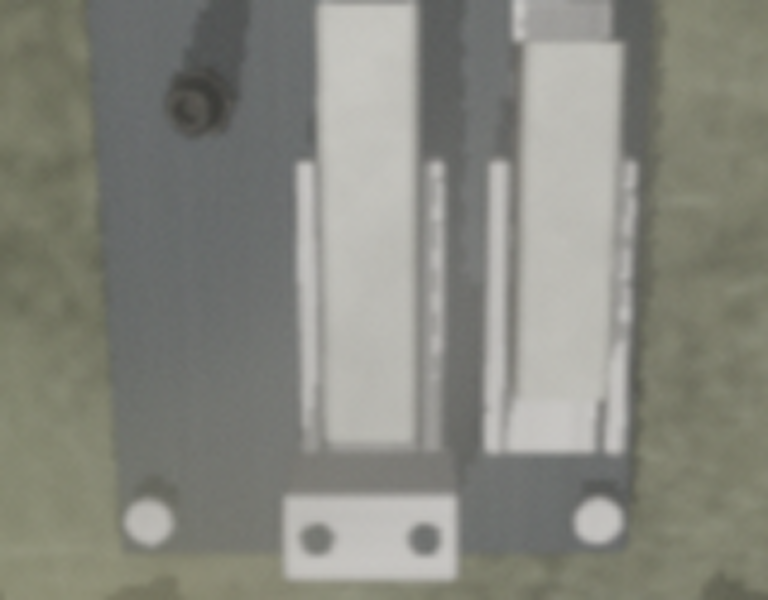

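```bash
python3 - <<'E'
from h import *
s=np.load('pics/w1.npz')
def m(name,pts,z,dv):
    P=np.array([atz(s,235+(u+.5)/4.8-.5,dv+(v+.5)/4.8-.5,z)[:2] for u,v in pts]); print(name,np.round(P,4).tolist()); return P
E=m('end top',[(286,494),(457,494),(458,580),(285,580)],.052,125); print(np.linalg.norm(E[0]-E[1]),np.linalg.norm(E[2]-E[1]))
T=m('tube',[(318,2),(416,2),(416,443),(327,443)],.045,125);print('len',np.linalg.norm((T[0]+T[1]-T[2]-T[3])/2))
U=m('spare',[(524,42),(622,42),(604,400),(522,395)],.045,125);print('len',np.linalg.norm((U[0]+U[1]-U[2]-U[3])/2))
N=m('nose',[(312,472),(418,472)],.055,0)
S=m('stoptop',[(263,80),(458,80),(458,378),(272,378)],.055,0)
K=m('knobtop',[(320,28),(385,28),(386,318),(330,318)],.118,0)
k0=(K[0]+K[1])/2;k1=(K[2]+K[3])/2;print('knob c',(k0+k1)/2,'len',np.linalg.norm(k0-k1))
e=(E[0]+E[1])/2;n=N.mean(0);d=n-e;print('face dist',np.linalg.norm(d),'yaw',np.degrees(np.arctan2(-d[0],d[1])))
print('tube gap',np.linalg.norm((T[2]+T[3])/2-e))
d/=np.linalg.norm(d);print('knob pred',n+.045*d, e+.1958*d)
pl=m('plate',[(48,5),(687,5),(123,550+600),(632,550+600)],.012,0)
for a,b in((2,0),(3,1)):
    q=pl[b]-pl[a];print(np.degrees(np.arctan2(-q[0],q[1])))
E
```

```text
end top [[0.4977, -0.0896], [0.5418, -0.0922], [0.5409, -0.1163], [0.4955, -0.1136]]
0.044184589982374414 0.024123922351581024
tube [[0.5149, 0.032], [0.5383, 0.0306], [0.532, -0.0801], [0.5088, -0.0787]]
len 0.11088696612980582
spare [[0.5637, 0.0198], [0.5872, 0.0184], [0.5812, -0.0713], [0.5601, -0.0687]]
len 0.08921792409490376
nose [[0.5164, 0.0603], [0.5402, 0.0588]]
stoptop [[0.5121, 0.1379], [0.553, 0.1355], [0.5502, 0.0778], [0.509, 0.0803]]
knobtop [[0.5267, 0.1237], [0.5375, 0.123], [0.5349, 0.079], [0.5251, 0.0795]]
knob c [0.53103601 0.10130861] len 0.044165788889807614
face dist 0.15065294259726594 yaw -3.239135003971567
tube gap 0.011529809775649234
knob pred [0.53083182 0.1044597 ] [0.53084013 0.10460652]
plate [[0.46, 0.1709], [0.61, 0.1618], [0.4438, -0.1191], [0.5933, -0.1281]]
-3.1801331899200673
-3.2987154559626095
```

w1 shows the saddle and knob at (310,40) px and the nest tube at rows 128–220. It measures 110.9 mm, so it is the long one and the target is stop = 0.040. The spare measures 89 mm. The face distance of 150.7 mm matches the given 150.8. Fixture yaw is −3.24°. Next I go above the knob.

```bash
python3 - <<'E'
from h import *
print(observe()['tcp_pos'],observe()['tool_rot'])
rel([.531,.104,.175],86.76)
s=np.load('pics/w1.npz');o=observe();print(proj(s,o['tcp_pos']))
E
```

```text
[ 0.53026873 -0.03914682  0.23945049] [ 1.79985663e+02 -4.04165184e-03  8.65448268e+01]
turn [0.0003, -0.0001, -0.0038] shift [0.1429, -0.0079, 0.0645]
[317.97792925 260.60160929]
```

Emit:
{"fn": "arm_command", "kwargs": {
  "plan": [
    [[0, 0, -0.0038], [0.048, -0.003, 0.02], 0.085],
    [[0, 0, -0.0038], [0.096, -0.006, 0.04], 0.085],
    [[0, 0, -0.0038], [0.13, -0.0079, 0.058], 0.085],
    [[0, 0, -0.0038], [0.143, -0.0079, 0.0645], 0.085],
    [[0, 0, -0.0038], [0.143, -0.0079, 0.0645], 0.085],
    [[0, 0, -0.0038], [0.143, -0.0079, 0.0645], 0.085]
  ]
}}

```text
time: 3.6
tcp_pos: [0.5317, 0.1029, 0.1754]
tool_rot: [179.9, 0.0, 86.7]
ft_force: [0.2, -0.2, 0.1]
grip_width: 0.0853
```

```bash
python3 - <<'E'
from h import *
s=snap('wrist','w2');print(observe()['tcp_pos'],observe()['tool_rot'])
for l in ['knob']:
        print(l,[(np.round(d['extent']).tolist(),round(d['p'],2)) for d in spot_in(l,'wrist')][:3])
print(proj(s,[.531,.104,.118]),proj(s,observe()['tcp_pos']))
a=cv2.imread('pics/w2.png')[200:360,230:400]; 
cv2.imwrite('pics/c5.png',cv2.resize(a,None,fx=3.5,fy=3.5,interpolation=2))
E
```

```text
[0.53186073 0.10247457 0.17566136] [1.79908544e+02 1.63920995e-02 8.66801842e+01]
knob [([308.0, 190.0, 324.0, 243.0], 0.75)]
[316.09459023 221.20001401] [317.42711176 260.4026136 ]
```

View pics/w2.png

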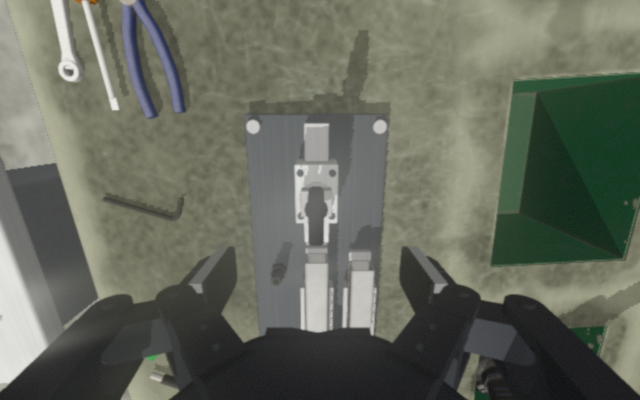

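View pics/c5.png

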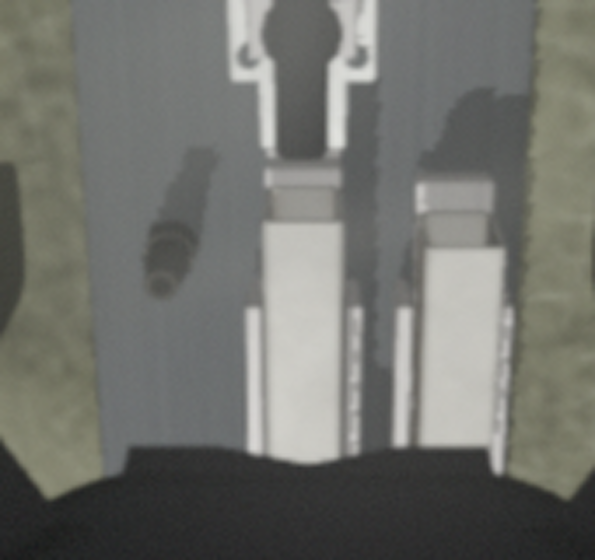

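```bash
python3 - <<'E'
from h import *
s=np.load('pics/w2.npz')
a=cv2.imread('pics/w2.png')[180:260,275:360]; cv2.imwrite('pics/c6.png',cv2.resize(a,None,fx=7,fy=7,interpolation=2))
print(atz(s,316.3,245.1,.118),atz(s,316.3,245.1,.116), atz(s,316,221,.118))
E
```

```text
[0.53002164 0.0849955  0.118     ] [0.52995867 0.0840895  0.116     ] [0.53093999 0.10415904 0.118     ]
```

View pics/c6.png

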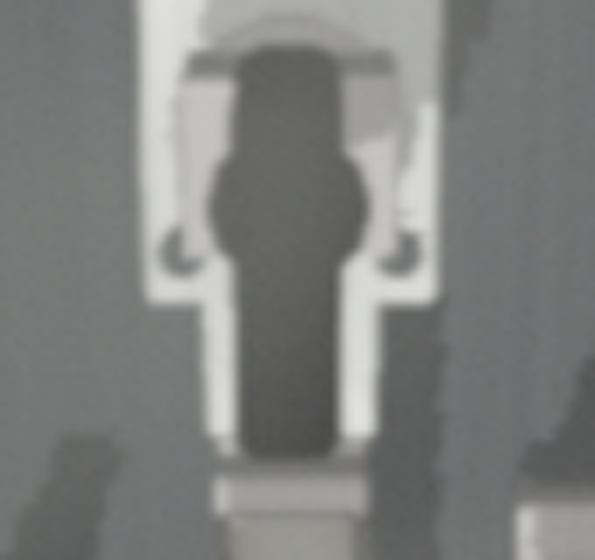

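```bash
python3 - <<'E'
from h import *
s=np.load('pics/w2.npz')
print(atz(s,316.2,209.2,.092),atz(s,316.1,245.2,.118), atz(s,316,(180+62/7),.118),atz(s,316,(180+48/7),.105))
s=np.load('pics/w1.npz')
print(atz(s,235+357/4.8,206/4.8,.092))
rel([.531,.1045,.103],86.76)
E
```

```text
[0.53102305 0.10523414 0.092     ] [0.52986661 0.08492275 0.118     ] [0.53237946 0.12826404 0.118     ] [0.53222264 0.12686061 0.105     ]
[0.53100684 0.10322536 0.092     ]
turn [0.0018, 0.0001, -0.0021] shift [0.0022, -0.0012, 0.0727]
```

Emit:
{"fn": "arm_command", "kwargs": {
  "plan": [
    [[0, 0, -0.002], [0.0025, -0.0012, 0.03], 0.05],
    [[0, 0, -0.002], [0.0025, -0.0012, 0.055], 0.045],
    [[0, 0, -0.002], [0.0025, -0.0012, 0.068], 0.045],
    [[0, 0, -0.002], [0.0025, -0.0012, 0.0727], 0.045],
    [[0, 0, -0.002], [0.0025, -0.0012, 0.0727], 0.045],
    [[0, 0, -0.002], [0.0025, -0.0012, 0.0727], 0.045]
  ]
}}

```text
time: 4.3
tcp_pos: [0.531, 0.1057, 0.1032]
tool_rot: [179.9, -0.0, 86.8]
ft_force: [0.0, -0.4, -0.4]
grip_width: 0.0451
```

```bash
python3 - <<'E'
from h import *
s=snap('wrist','w3');o=observe();print(o['tcp_pos'],o['tool_rot'],o['ft_force'])
t=snap('side','s3')
a=cv2.imread('pics/s3.png')[170:290,240:360]; b=cv2.imread('pics/w3.png')[150:350,220:420]
cv2.imwrite('pics/c7.png',np.hstack([cv2.resize(a,(400,400),interpolation=2),cv2.resize(b,(400,400),interpolation=2)]))
E
```

```text
[0.53095804 0.10582726 0.1032744 ] [ 1.79873726e+02 -1.50664172e-02  8.68015680e+01] [0.28417585 0.15759565 0.24911421]
```

View pics/c7.png

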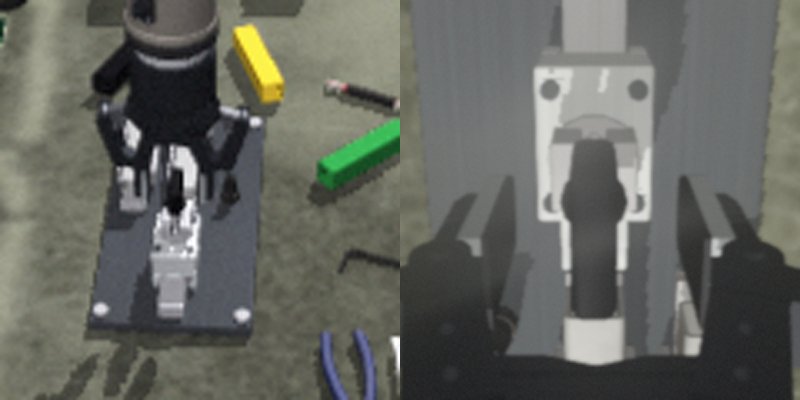

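The pads are centred in x on the knob: in the crop the pads are at 515 and 680 and the knob at 595. I close on it.

Emit:
{"fn": "arm_command", "kwargs": {
  "plan": [
    [[0, 0, 0], [0, 0, 0], 0.02],
    [[0, 0, 0], [0, 0, 0], 0.005],
    [[0, 0, 0], [0, 0, 0], 0.005],
    [[0, 0, 0], [0, 0, 0], 0.005],
    [[0, 0, 0], [0, 0, 0], 0.005],
    [[0, 0, 0], [0, 0, 0], 0.005]
  ]
}}

```text
time: 5.0
tcp_pos: [0.5304, 0.1063, 0.1026]
tool_rot: [179.9, -0.0, 86.8]
ft_force: [-0.8, -0.1, 5.8]
grip_width: 0.0111
```

```bash
python3 - <<'E'
from h import *
o=observe();print(o['tcp_pos'],o['tool_rot'],o['ft_force'],o['ft_torque'],o['grip_width'])
s=np.load('pics/w3.npz'); print(atz(s,317.5,249,.092))
E
```

```text
[0.53039908 0.10630185 0.1025958 ] [ 1.79949070e+02 -1.23564279e-02  8.68405073e+01] [-0.82977331 -0.07174337  5.78680256] [0.00500012 0.19488968 0.0066928 ] 0.011112622754092295
[0.53133096 0.10620382 0.092     ]
```

Emit:
{"fn": "arm_command", "kwargs": {
  "plan": [
    [[0, 0, 0], [0, 0, -0.004], 0.005],
    [[0, 0, 0], [0, 0, -0.008], 0.005],
    [[0, 0, 0], [0, 0, -0.012], 0.005],
    [[0, 0, 0], [0, 0, -0.0155], 0.005],
    [[0, 0, 0], [0, 0, -0.0155], 0.005],
    [[0, 0, 0], [0, 0, -0.0155], 0.005],
    [[0, 0, 0], [0, 0, -0.0155], 0.005]
  ]
}}

```text
time: 5.7
tcp_pos: [0.5301, 0.1062, 0.1174]
tool_rot: [-180.0, -0.0, 86.8]
ft_force: [2.6, -0.4, -7.1]
grip_width: 0.0106
```

```bash
python3 - <<'E'
from h import *
o=observe();print(o['tcp_pos'],o['tool_rot'],o['ft_force'],o['ft_torque'],o['grip_width'])
t=snap('side','s4');s=snap('wrist','w4')
a=cv2.imread('pics/s4.png')[170:290,240:360]; b=cv2.imread('pics/w4.png')[150:350,220:420]
cv2.imwrite('pics/c8.png',np.hstack([cv2.resize(a,(400,400),interpolation=2),cv2.resize(b,(400,400),interpolation=2)]))
E
```

```text
[0.53009901 0.10619745 0.11740663] [-1.79992707e+02 -2.63273848e-03  8.68334999e+01] [ 2.60300026 -0.3931842  -7.11944422] [ 0.09588465 -0.58716079 -0.03275485] 0.010565254169424125
```

View pics/c8.png

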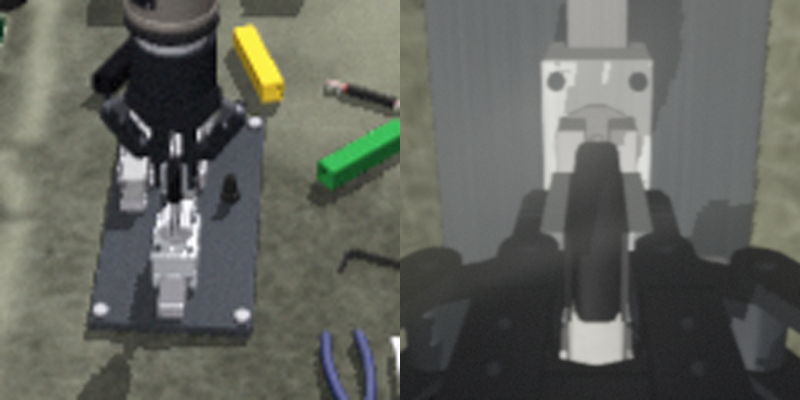

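Emit:
{"fn": "arm_command", "kwargs": {
  "plan": [
    [[0, 0, -0.06], [0, 0, -0.0005], 0.005],
    [[0, 0, -0.18], [0, 0, -0.0005], 0.005],
    [[0, 0, -0.3], [0, 0, -0.0005], 0.005],
    [[0, 0, -0.42], [0, 0, -0.0005], 0.005],
    [[0, 0, -0.54], [0, 0, -0.0005], 0.005],
    [[0, 0, -0.66], [0, 0, -0.0005], 0.005],
    [[0, 0, -0.78], [0, 0, -0.0005], 0.005],
    [[0, 0, -0.9], [0, 0, -0.0005], 0.005],
    [[0, 0, -1.02], [0, 0, -0.0005], 0.005],
    [[0, 0, -1.14], [0, 0, -0.0005], 0.005],
    [[0, 0, -1.22], [0, 0, -0.0005], 0.005],
    [[0, 0, -1.22], [0, 0, -0.0005], 0.005],
    [[0, 0, -1.22], [0, 0, -0.0005], 0.005]
  ]
}}

```text
time: 7.1
tcp_pos: [0.5285, 0.106, 0.1174]
tool_rot: [-179.9, -0.2, 156.6]
ft_force: [-4.1, -0.8, -6.7]
grip_width: 0.0108
```

```bash
python3 - <<'E'
from h import *
o=observe();print(o['tcp_pos'],o['tool_rot'],o['ft_force'],o['ft_torque'],o['grip_width'],o['joint_pos'])
t=snap('side','s5');s=snap('wrist','w5')
a=cv2.imread('pics/s5.png')[170:290,240:360]; b=cv2.imread('pics/w5.png')[150:350,220:420]
cv2.imwrite('pics/c9.png',np.hstack([cv2.resize(a,(400,400),interpolation=2),cv2.resize(b,(400,400),interpolation=2)]))
E
```

```text
[0.52850606 0.10602712 0.11737856] [-179.88587778   -0.20470014  156.61806784] [-4.1475605  -0.8361982  -6.67088118] [-0.24603669  0.71318633  0.06508885] 0.010805023113817428 [ 3.20166841e+00  2.84609126e+01  9.44028897e+01 -1.24129358e-02
  5.73703280e+01 -6.34098888e+01]
```

View pics/c9.png

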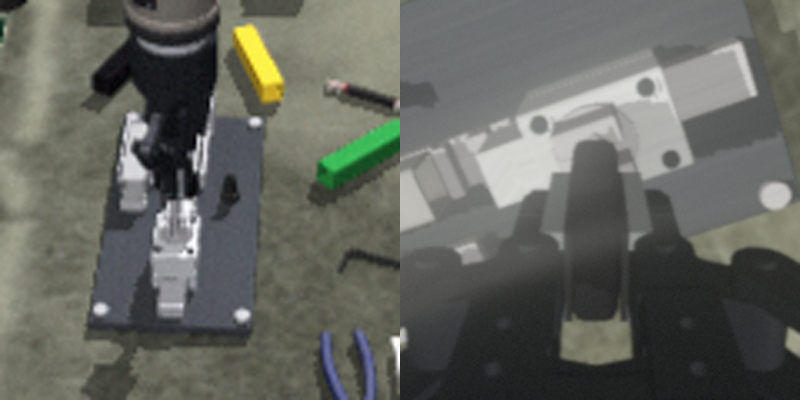

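The knob is turned about 70°, and the bar follows the fingers. I lower it onto the collar and let go.

Emit:
{"fn": "arm_command", "kwargs": {
  "plan": [
    [[0, 0, 0], [0, 0, 0.001], 0.005],
    [[0, 0, 0], [0, 0, 0.002], 0.005],
    [[0, 0, 0], [0, 0, 0.0025], 0.005],
    [[0, 0, 0], [0, 0, 0.0025], 0.005],
    [[0, 0, 0], [0, 0, 0.0025], 0.005]
  ]
}}

```text
time: 7.7
tcp_pos: [0.5287, 0.1063, 0.1156]
tool_rot: [-179.9, -0.2, 156.7]
ft_force: [-6.9, -1.1, -2.9]
grip_width: 0.0105
```

Emit:
{"fn": "arm_command", "kwargs": {
  "plan": [
    [[0, 0, 0], [0, 0, 0], 0.04],
    [[0, 0, 0], [0, 0, 0], 0.04],
    [[0, 0, 0], [0, 0, 0], 0.04],
    [[0, 0, 0], [0, 0, 0], 0.04],
    [[0, 0, 0], [0, 0, 0], 0.04],
    [[0, 0, 0], [0, 0, 0], 0.04],
    [[0, 0, 0], [0, 0, 0], 0.04]
  ]
}}

```text
time: 8.4
tcp_pos: [0.5302, 0.1062, 0.1156]
tool_rot: [180.0, 0.0, 156.7]
ft_force: [-0.2, 0.4, 0.6]
grip_width: 0.0401
```

```bash
python3 - <<'E'
from h import *
o=observe();print(o['tcp_pos'],o['tool_rot'],o['ft_force'],o['ft_torque'],o['grip_width'])
t=snap('side','s6');s=snap('wrist','w6')
a=cv2.imread('pics/s6.png')[170:290,240:360]; b=cv2.imread('pics/w6.png')[150:350,220:420]
cv2.imwrite('pics/c10.png',np.hstack([cv2.resize(a,(400,400),interpolation=2),cv2.resize(b,(400,400),interpolation=2)]))
E
```

```text
[0.53022171 0.10620399 0.11563842] [1.79989073e+02 1.08125201e-02 1.56733205e+02] [-0.21309553  0.36840941  0.61297739] [-0.0081933   0.01978393  0.00351567] 0.04008952626706615
```

View pics/c10.png

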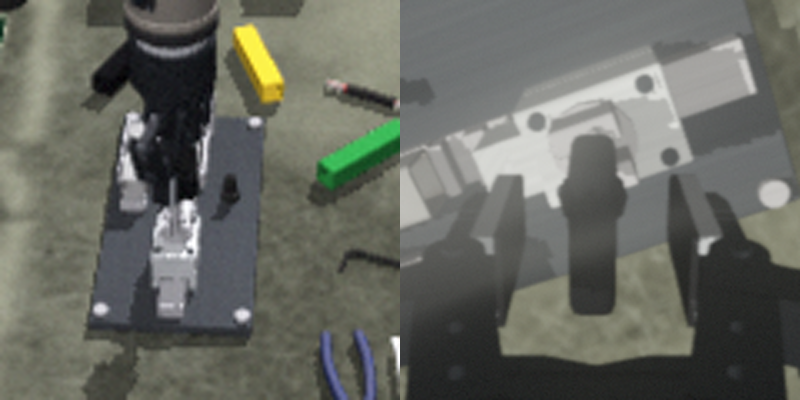

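The knob stays up by itself: the flange sits about 12.5 mm higher than before, the fingers are off it and the force is about 0. I regrip it and slide the stop 40 mm along fixture −y.

Emit:
{"fn": "arm_command", "kwargs": {
  "plan": [
    [[0, 0, 0], [0, 0, 0], 0.04],
    [[0, 0, 0], [0, 0, 0], 0.04],
    [[0, 0, 0], [0, 0, 0], 0.02],
    [[0, 0, 0], [0, 0, 0], 0.008],
    [[0, 0, 0], [0, 0, 0], 0.008],
    [[0, 0, 0], [0, 0, 0], 0.008],
    [[0, 0, 0], [0, 0, 0], 0.008]
  ]
}}

```text
time: 9.2
tcp_pos: [0.5301, 0.1061, 0.1158]
tool_rot: [-180.0, -0.0, 156.7]
ft_force: [-1.5, -0.4, 2.3]
grip_width: 0.0109
```

```bash
python3 - <<'E'
from h import *
o=observe();print(o['tcp_pos'],o['tool_rot'],o['ft_force'],o['grip_width'])
R=Ro.from_euler('xyz',o['tool_rot'],degrees=True)
print(R.inv().apply([-.0565*.04,-.9984*.04,0]))
E
```

```text
[0.53006355 0.10614875 0.11575102] [-1.79997099e+02 -4.75050360e-04  1.56741164e+02] [-1.5019942  -0.44349687  2.27732157] 0.010936922457401924
[-1.36938183e-02 -3.75828556e-02  1.78926223e-06]
```

Emit:
{"fn": "arm_command", "kwargs": {
  "plan": [
    [[0, 0, 0], [-0.001, -0.0028, 0], 0.008],
    [[0, 0, 0], [-0.0027, -0.0075, 0], 0.008],
    [[0, 0, 0], [-0.0044, -0.0122, 0], 0.008],
    [[0, 0, 0], [-0.0062, -0.0169, 0], 0.008],
    [[0, 0, 0], [-0.0079, -0.0216, 0], 0.008],
    [[0, 0, 0], [-0.0096, -0.0263, 0], 0.008],
    [[0, 0, 0], [-0.0113, -0.031, 0], 0.008],
    [[0, 0, 0], [-0.0127, -0.0348, 0], 0.008],
    [[0, 0, 0], [-0.0137, -0.0376, 0], 0.008],
    [[0, 0, 0], [-0.0137, -0.0376, 0], 0.008],
    [[0, 0, 0], [-0.0137, -0.0376, 0], 0.008]
  ]
}}

```text
time: 10.3
tcp_pos: [0.5279, 0.0657, 0.1157]
tool_rot: [-180.0, 0.0, 156.7]
ft_force: [-1.8, -0.6, 5.9]
grip_width: 0.0106
```

```bash
python3 - <<'E'
from h import *
o=observe();print(o['tcp_pos'],o['tool_rot'],o['ft_force'],o['grip_width'])
t=snap('side','s7');s=snap('wrist','w7')
a=cv2.imread('pics/s7.png')[170:290,240:360]; b=cv2.imread('pics/w7.png')[100:350,150:400]
cv2.imwrite('pics/c11.png',np.hstack([cv2.resize(a,(400,400),interpolation=2),cv2.resize(b,(400,400),interpolation=2)]))
E
```

```text
[0.52785408 0.06567923 0.11565088] [-1.79951058e+02  1.67299651e-02  1.56741047e+02] [-1.82950267 -0.58405132  5.89454833] 0.01063160009280796
```

View pics/c11.png

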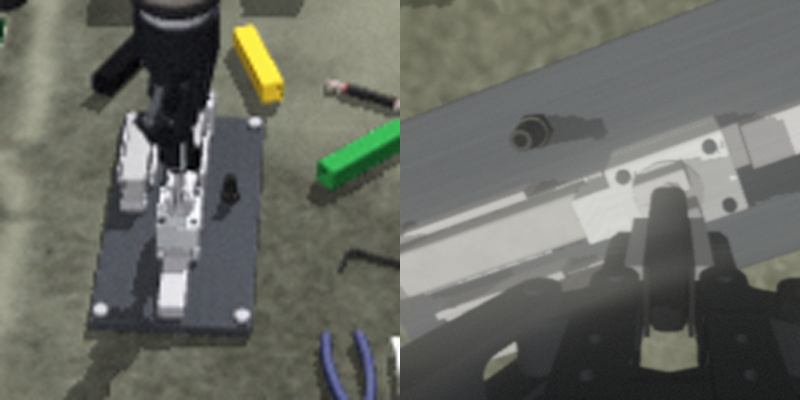

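View pics/w7.png

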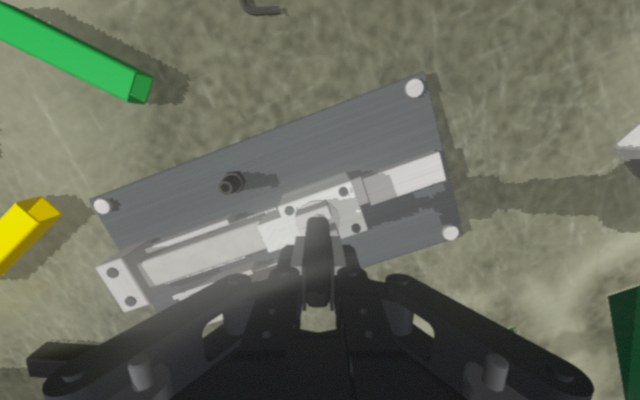

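```bash
python3 - <<'E'
import cv2
a=cv2.imread('pics/w7.png')[170:320,85:285]; cv2.imwrite('pics/c12.png',cv2.resize(a,None,fx=4,fy=4,interpolation=2))
E
```

View pics/c12.png

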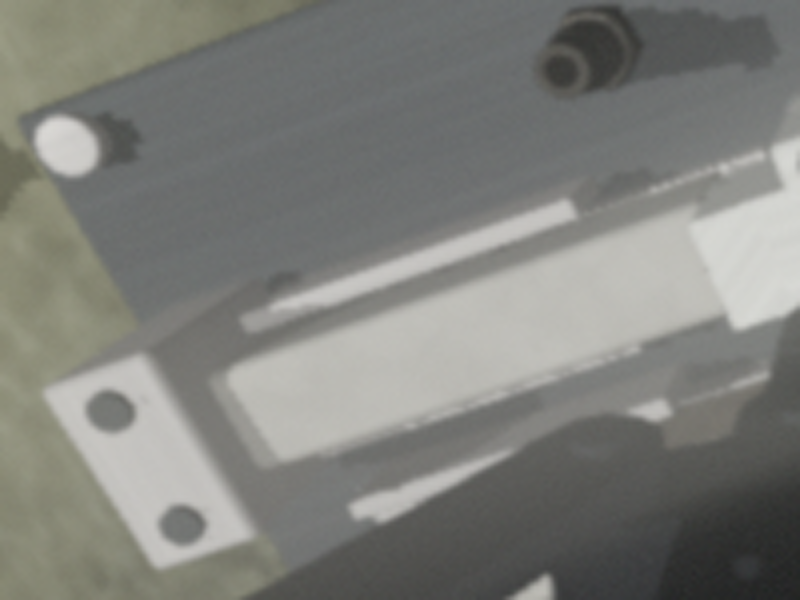

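```bash
python3 - <<'E'
from h import *
s=np.load('pics/w7.npz'); fy=np.array([.0565,.9984]);fx=np.array([.9984,-.0565])
def m(n,pts,z):
    P=np.array([atz(s,85+(u+.5)/4-.5,170+(v+.5)/4-.5,z)[:2] for u,v in pts]); print(n,'y',np.round(P@fy,4),'x',np.round(P@fx,4))
for z in (.052,.06): m('block %g'%z,[(147,350),(252,538),(45,390),(160,568)],z)
m('tube end',[(228,370),(275,465)],.045)
m('tube end low',[(213,380),(265,467)],.045)
m('nose',[(690,225),(735,328)],.055)
m('tube sides',[(500,255),(510,380)],.045)
m('cheek',[(575,205),(245,325)],.030)
E
```

```text
block 0.052 y [-0.0601 -0.0621 -0.0837 -0.0838] x [0.5004 0.5453 0.5011 0.5451]
block 0.06 y [-0.0529 -0.0548 -0.0755 -0.0756] x [0.4988 0.5418 0.4994 0.5417]
tube end y [-0.0533 -0.0551] x [0.5115 0.5344]
tube end low y [-0.0573 -0.0573] x [0.5125 0.5341]
nose y [0.0517 0.0514] x [0.5123 0.5346]
tube sides y [ 0.0102 -0.    ] x [0.5079 0.5334]
cheek y [ 0.022 -0.057] x [0.5066 0.5071]
```

The tube is pushed along, but it looks 1.5–3 mm short of home and the stop is at about 38–39 mm. I press on in small steps and watch the force.

Emit:
{"fn": "arm_command", "kwargs": {
  "plan": [
    [[0, 0, 0], [-0.0003, -0.0009, 0], 0.008],
    [[0, 0, 0], [-0.0003, -0.0009, 0], 0.008],
    [[0, 0, 0], [-0.0003, -0.0009, 0], 0.008]
  ]
}}

```text
time: 10.7
tcp_pos: [0.5278, 0.0653, 0.1157]
tool_rot: [-180.0, 0.0, 156.7]
ft_force: [-1.7, 0.1, 5.7]
grip_width: 0.0111
```

Emit:
{"fn": "arm_command", "kwargs": {
  "plan": [
    [[0, 0, 0], [-0.0003, -0.0009, 0], 0.008],
    [[0, 0, 0], [-0.0003, -0.0009, 0], 0.008],
    [[0, 0, 0], [-0.0003, -0.0009, 0], 0.008]
  ]
}}

```text
time: 11.0
tcp_pos: [0.5277, 0.0645, 0.1157]
tool_rot: [180.0, 0.0, 156.7]
ft_force: [-1.2, 1.6, 6.1]
grip_width: 0.0105
```

Emit:
{"fn": "arm_command", "kwargs": {
  "plan": [
    [[0, 0, 0], [-0.0002, -0.0005, 0], 0.008],
    [[0, 0, 0], [-0.0002, -0.0005, 0], 0.008],
    [[0, 0, 0], [-0.0002, -0.0005, 0], 0.008]
  ]
}}

```text
time: 11.3
tcp_pos: [0.5277, 0.064, 0.1157]
tool_rot: [180.0, 0.0, 156.7]
ft_force: [-1.1, 1.2, 4.6]
grip_width: 0.011
```

Emit:
{"fn": "arm_command", "kwargs": {
  "plan": [
    [[0, 0, 0], [-0.0002, -0.0005, 0], 0.008],
    [[0, 0, 0], [-0.0002, -0.0005, 0], 0.008],
    [[0, 0, 0], [-0.0002, -0.0005, 0], 0.008]
  ]
}}

```text
time: 11.6
tcp_pos: [0.5277, 0.0634, 0.1157]
tool_rot: [180.0, 0.0, 156.7]
ft_force: [-2.9, 1.9, 4.6]
grip_width: 0.0105
```

```bash
python3 - <<'E'
from h import *
o=observe();print(o['tcp_pos'],o['ft_force'])
s=snap('wrist','w8'); a=cv2.imread('pics/w8.png')[170:320,85:285]; cv2.imwrite('pics/c13.png',cv2.resize(a,None,fx=4,fy=4,interpolation=2))
E
```

```text
[0.52771218 0.06342792 0.11566423] [-2.86664501  1.91747303  4.57268497]
```

View pics/c13.png

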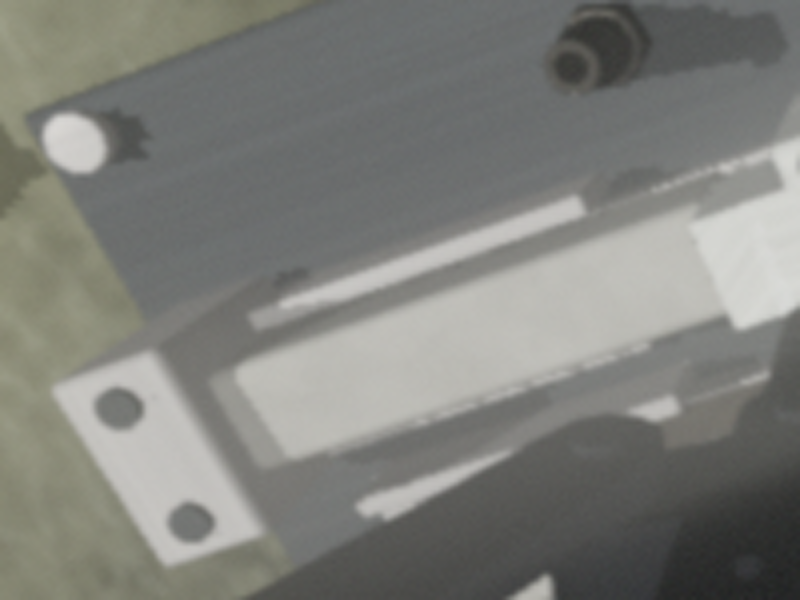

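```bash
python3 - <<'E'
from h import *
s=np.load('pics/w8.npz'); fy=np.array([.0565,.9984]);fx=np.array([.9984,-.0565])
def m(n,pts,z):
    P=np.array([atz(s,85+(u+.5)/4-.5,170+(v+.5)/4-.5,z)[:2] for u,v in pts]); print(n,'y',np.round(P@fy,4),'x',np.round(P@fx,4))
m('block',[(157,350),(262,538),(53,388),(168,566)],.052)
m('tube end',[(210,380),(263,467)],.045)
m('nose',[(690,225),(735,328)],.055)
f=s
yf=-.0611
for z in(.052,.045):
  for x in(.5115,.5345):
    P=np.r_[x*fx+yf*fy,z]; u,v=proj(s,P); print(z,x,(u-85)*4,(v-170)*4)
o=observe();print(np.dot(o['tcp_pos'][:2],fy)-.045)
E
```

```text
block y [-0.0603 -0.0622 -0.084  -0.084 ] x [0.5011 0.546  0.5013 0.5452]
tube end y [-0.0599 -0.0598] x [0.5122 0.5339]
nose y [0.0495 0.0492] x [0.5123 0.5346]
0.052 0.5115 179.2278210738981 394.40004197245116
0.052 0.5345 237.33522940739874 489.350858540902
0.045 0.5115 201.52660651444683 377.3153459069549
0.045 0.5345 257.38859387982745 469.94285906940536
0.048187654561388404
```

Emit:
{"fn": "arm_command", "kwargs": {
  "plan": [
    [[0, 0, 0], [-0.0002, -0.0005, 0], 0.008],
    [[0, 0, 0], [-0.0002, -0.0005, 0], 0.008],
    [[0, 0, 0], [-0.0002, -0.0005, 0], 0.008]
  ]
}}

```text
time: 11.95
tcp_pos: [0.5277, 0.063, 0.1157]
tool_rot: [180.0, 0.0, 156.7]
ft_force: [-1.2, 3.5, 4.5]
grip_width: 0.0109
```

Emit:
{"fn": "arm_command", "kwargs": {
  "plan": [
    [[0, 0, 0], [-0.0002, -0.0005, 0], 0.008],
    [[0, 0, 0], [-0.0002, -0.0005, 0], 0.008],
    [[0, 0, 0], [-0.0002, -0.0005, 0], 0.008]
  ]
}}

```text
time: 12.25
tcp_pos: [0.5277, 0.0629, 0.1157]
tool_rot: [179.9, -0.0, 156.7]
ft_force: [-1.1, 4.6, 4.8]
grip_width: 0.011
```

Emit:
{"fn": "arm_command", "kwargs": {
  "plan": [
    [[0, 0, 0], [-0.0003, -0.0009, 0], 0.008],
    [[0, 0, 0], [-0.0003, -0.0009, 0], 0.008],
    [[0, 0, 0], [-0.0003, -0.0009, 0], 0.008]
  ]
}}

```text
time: 12.55
tcp_pos: [0.5277, 0.0625, 0.1157]
tool_rot: [179.9, -0.0, 156.7]
ft_force: [-0.1, 7.2, 4.0]
grip_width: 0.0105
```

```bash
python3 - <<'E'
from h import *
o=observe();print(o['tcp_pos'],o['tool_rot'],o['ft_force'],o['joint_pos'])
E
```

```text
[0.52768243 0.06249137 0.11568877] [ 1.79887142e+02 -1.99923787e-02  1.56731017e+02] [-0.1323422   7.23966414  4.01595267] [ -1.57796253  27.77361278  95.98382451   0.1350572   56.21950043
 -68.38403128]
```

Force along the slide climbs to 7 N while the TCP stalls, so the tube is home. I back off about 0.8 mm from contact, lift 2.3 mm and twist back.

Emit:
{"fn": "arm_command", "kwargs": {
  "plan": [
    [[0, 0, 0], [0.0005, 0.0012, -0.001], 0.008],
    [[0, 0, 0], [0.0009, 0.0022, -0.0023], 0.008],
    [[0, 0, 0], [0.0009, 0.0022, -0.0023], 0.008],
    [[0, 0, 0.06], [0.0009, 0.0022, -0.0023], 0.008],
    [[0, 0, 0.18], [0.0008, 0.0023, -0.0023], 0.008],
    [[0, 0, 0.3], [0.0007, 0.0024, -0.0023], 0.008],
    [[0, 0, 0.42], [0.0006, 0.0025, -0.0023], 0.008],
    [[0, 0, 0.54], [0.0005, 0.0026, -0.0023], 0.008],
    [[0, 0, 0.66], [0.0005, 0.0028, -0.0023], 0.008],
    [[0, 0, 0.78], [0.0004, 0.0029, -0.0023], 0.008],
    [[0, 0, 0.9], [0.0003, 0.003, -0.0023], 0.008],
    [[0, 0, 1.02], [0.0002, 0.0031, -0.0023], 0.008],
    [[0, 0, 1.14], [0.0001, 0.0032, -0.0023], 0.008],
    [[0, 0, 1.22], [0.0001, 0.0033, -0.0023], 0.008],
    [[0, 0, 1.22], [0.0001, 0.0033, -0.0023], 0.008],
    [[0, 0, 1.22], [0.0001, 0.0033, -0.0023], 0.008]
  ]
}}

```text
time: 14.15
tcp_pos: [0.5282, 0.0639, 0.1172]
tool_rot: [-179.9, 0.0, 87.0]
ft_force: [-1.6, -1.3, -6.7]
grip_width: 0.0107
```

```bash
python3 - <<'E'
from h import *
o=observe();print(o['tcp_pos'],o['tool_rot'],o['ft_force'],o['grip_width'])
fy=np.array([.0565,.9984])
print('axis est nose',np.dot(o['tcp_pos'][:2],fy)-.045-.0012, 'dist',np.dot(o['tcp_pos'][:2],fy)-.045-.0012+.0612)
t=snap('side','s9');s=snap('wrist','w9')
a=cv2.imread('pics/s9.png')[170:290,240:360]; b=cv2.imread('pics/w9.png')[100:350,195:445]
cv2.imwrite('pics/c14.png',np.hstack([cv2.resize(a,(400,400),interpolation=2),cv2.resize(b,(400,400),interpolation=2)]))
E
```

```text
[0.5281826  0.06394304 0.11723047] [-1.79893671e+02  2.87387235e-02  8.69597963e+01] [-1.55991677 -1.34495527 -6.71700617] 0.010696365143378047
axis est nose 0.04748305221767262 dist 0.10868305221767262
```

View pics/c14.png

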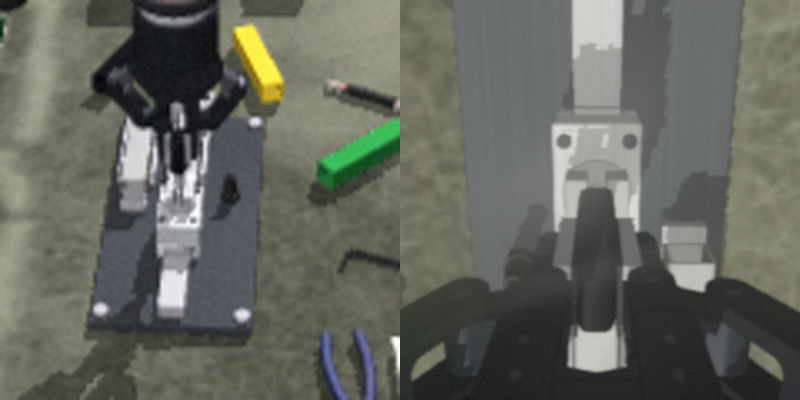

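Emit:
{"fn": "arm_command", "kwargs": {
  "plan": [
    [[0, 0, 0], [0, 0, 0.003], 0.008],
    [[0, 0, 0], [0, 0, 0.005], 0.008],
    [[0, 0, 0], [0, 0, 0.005], 0.008],
    [[0, 0, 0], [0, 0, 0.005], 0.045],
    [[0, 0, 0], [0, 0, 0.005], 0.045],
    [[0, 0, 0], [0, 0, 0.005], 0.045],
    [[0, 0, 0], [0, 0, 0.005], 0.045],
    [[0, 0, 0], [0, 0, 0.005], 0.045],
    [[0, 0, 0], [0, 0, 0.005], 0.045]
  ]
}}

```text
time: 15.15
tcp_pos: [0.5289, 0.0644, 0.1131]
tool_rot: [180.0, -0.0, 86.8]
ft_force: [-0.2, 0.9, 1.6]
grip_width: 0.0448
```

```bash
python3 - <<'E'
from h import *
o=observe();print(o['tcp_pos'],o['tool_rot'],o['ft_force'],o['grip_width'])
t=snap('side','s10');s=snap('wrist','w10')
a=cv2.imread('pics/s10.png')[170:290,240:360]; b=cv2.imread('pics/w10.png')[100:350,195:445]
cv2.imwrite('pics/c15.png',np.hstack([cv2.resize(a,(400,400),interpolation=2),cv2.resize(b,(400,400),interpolation=2)]))
E
```

```text
[0.52894217 0.06438916 0.11306206] [ 1.79970098e+02 -8.98571310e-03  8.68394280e+01] [-0.21473717  0.93045591  1.56779992] 0.0447638315790495
```

View pics/c15.png

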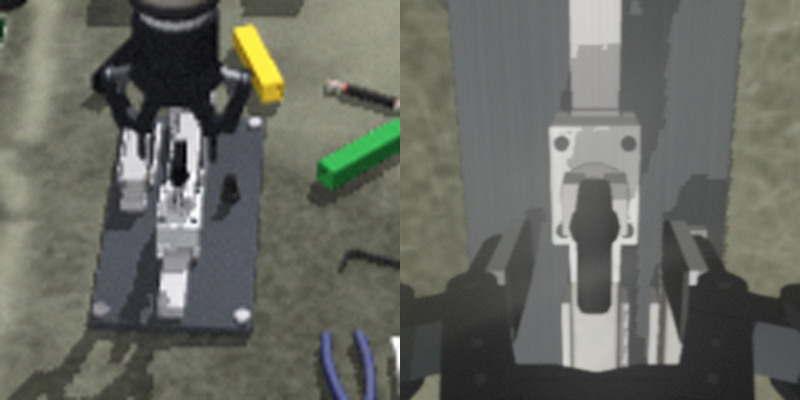

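The knob has dropped and lies along the slide. I go straight up and then to the earlier viewing pose to check.

Emit:
{"fn": "arm_command", "kwargs": {
  "plan": [
    [[0, 0, 0], [0, 0, -0.03], 0.055],
    [[0, 0, 0], [0, 0, -0.07], 0.085],
    [[0, 0, 0], [-0.02, 0, -0.11], 0.085],
    [[0, 0, 0], [-0.06, 0, -0.127], 0.085],
    [[0, 0, 0], [-0.104, 0, -0.127], 0.085],
    [[0, 0, 0], [-0.104, 0, -0.127], 0.085],
    [[0, 0, 0], [-0.104, 0, -0.127], 0.085],
    [[0, 0, 0], [-0.104, 0, -0.127], 0.085],
    [[0, 0, 0], [-0.104, 0, -0.127], 0.085]
  ]
}}

```text
time: 16.15
tcp_pos: [0.523, -0.0384, 0.2396]
tool_rot: [-180.0, -0.0, 86.9]
ft_force: [0.8, 0.8, -0.2]
grip_width: 0.0852
```

```bash
python3 - <<'E'
from h import *
o=observe();print(o['tcp_pos'],o['tool_rot'],o['ft_force'])
s=snap('wrist','w11');snap('side','s11');snap('scene','sc11')
a=cv2.imread('pics/w11.png')[0:250,235:395]
cv2.imwrite('pics/c16.png',cv2.resize(a[:125],None,fx=4.8,fy=4.8,interpolation=2))
cv2.imwrite('pics/c17.png',cv2.resize(a[125:],None,fx=4.8,fy=4.8,interpolation=2))
E
```

```text
[ 0.52300117 -0.03835052  0.23959111] [-1.79967309e+02 -2.65781304e-02  8.69239408e+01] [ 0.77551126  0.82237128 -0.17171663]
```

View pics/c16.png

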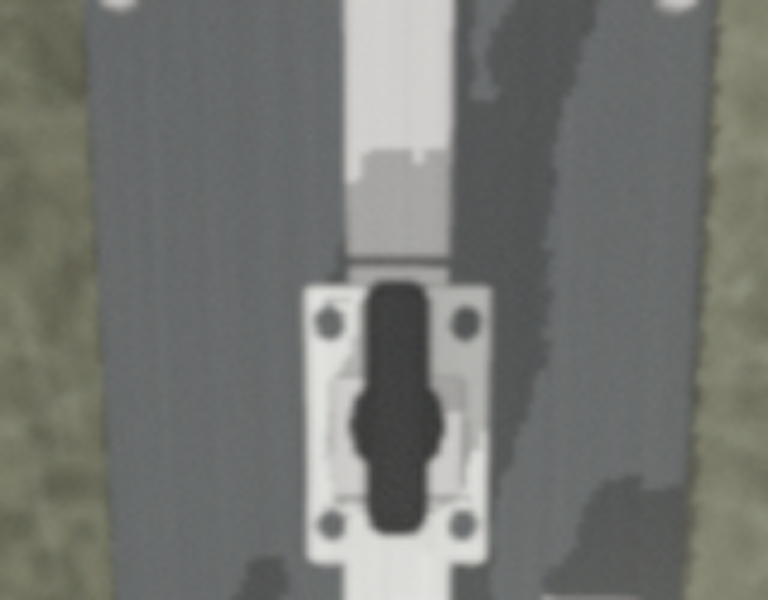

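View pics/c17.png

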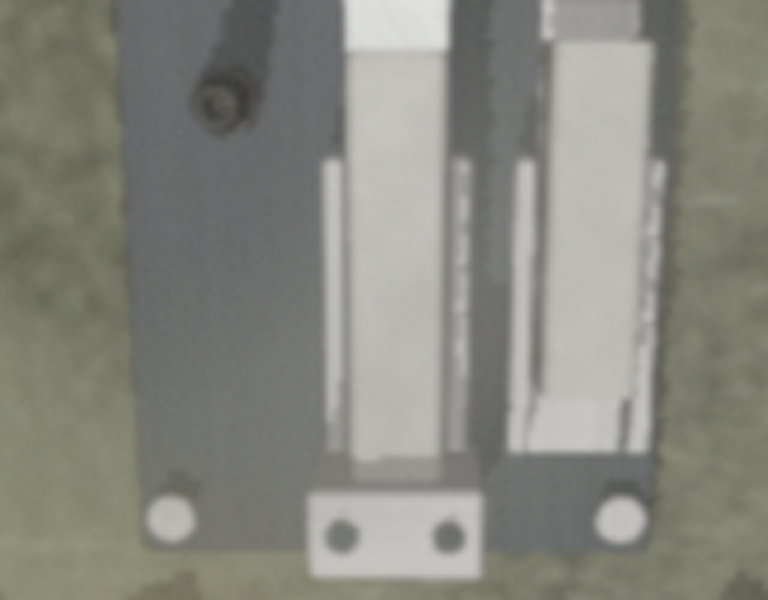

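```bash
python3 - <<'E'
from h import *
s=np.load('pics/w11.npz');fy=np.array([.0565,.9984]);fx=np.array([.9984,-.0565])
def W(u,v,dv,z): return atz(s,235+(u+.5)/4.8-.5,dv+(v+.5)/4.8-.5,z)[:2]
b=[W(u,492,125,.052)@fy for u in(309,482)]; n=[W(u,52,125,.055)@fy for u in (347,450)]; t=[W(u,480,125,.045)@fy for u in(355,440)]
print('block',b,'nose',n,'tube end',t,'stop',.1508-(np.mean(n)-np.mean(b)))
nx=np.mean([W(u,52,125,.055)@fx for u in(347,450)]); c=np.mean(n)+.045
for L in(0,.008,.013):
  r=[proj(s,np.r_[nx*fx+(c+dy)*fy,z+L])-[235,0] for dy,z in((.021,.115),(-.021,.118),(0,.092))]
  q=[proj(s,np.r_[(nx+d)*fx+(c-.015)*fy,.118+L])[0]*4.8 for d in(-.006,.006)]
  print(L,[float(round(x[1]*4.8)) for x in r],q[1]-q[0])
E
```

```text
block [np.float64(-0.06150340321473124), np.float64(-0.06140301460459805)] nose [np.float64(0.049151302245253534), np.float64(0.04919586786574219)] tube end [np.float64(-0.06075768087595682), np.float64(-0.06070767743293255)] stop 0.04017320603483748
0 [278.0, 527.0, 423.0] 65.98073218193667
0.008 [267.0, 525.0, 417.0] 68.15858258139338
0.013 [260.0, 523.0, 414.0] 69.59428525678322
```

```bash
python3 - <<'E'
import cv2,numpy as np
a=cv2.imread('pics/s11.png')[165:285,230:350];b=cv2.imread('pics/sc11.png')[150:260,240:380]
cv2.imwrite('pics/c18.png',np.hstack([cv2.resize(a,(390,390),interpolation=2),cv2.resize(b,(400,390),interpolation=2)]))
E
```

```text
(no output)
```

View pics/c18.png

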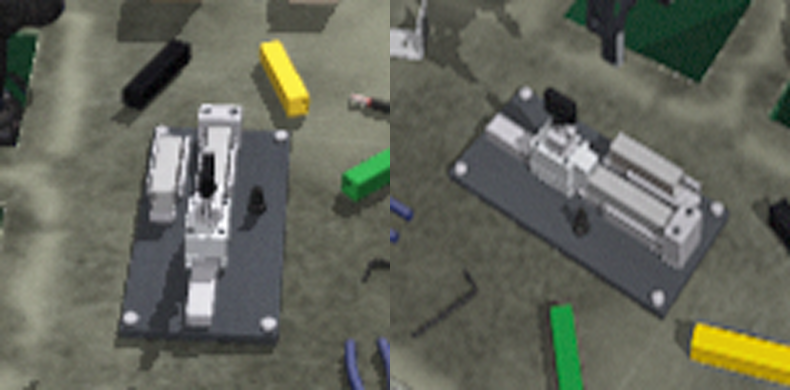

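The checks agree. The stop is at 40.2 mm and the tube end is about 0.7 mm from the block. The knob bar spans 251 crop px, against a predicted 249 at lift 0 and 258 at 8 mm, so the plunger is fully down. The spare and the bystanders have not moved. I hand in.

```bash
python3 -c "
from rig import *
print(observe()['time'],close_job())"
```

```text
the job is handed in; nothing more can be done
16.3 None
```

The stop is locked at the 40 mm slot with the 110 mm tube home against the end block, and I handed the job in at 16.3 s. No verdict is reported, so the figures below are my own checks.

**What I did:**
- The nest tube measured 110.9 mm, so the target was the 40 mm slot.
- I lifted the knob, twisted it about 70° and let go. It stayed parked about 12.5 mm up, with the fingers clear.
- I regripped the knob and slid the stop until the force along the slide rose to 7 N, which put the tube against the end block.
- I backed off slightly, twisted the knob back and released it. The arm then withdrew clear of everything.

**Last checks, from the pictures:**

| Check | Measured | Needed |
|---|---|---|
| Stop position | 40.2 mm | 37–43 mm |
| Tube gap to end block | about 0.7 mm | under 3.5 mm |
| Plunger | looks fully down (knob image matches lift 0, not 8 mm or more) | under 2 mm |

In the last pictures the spare tube is still in its groove and the nose piece stands where it was; I did not measure the cartons and bracket again, but the arm stayed clear of them.

**What disagreed:** the tool travelled 43.6 mm in all, because the fingers slipped along the knob bar by about 2–3 mm. I therefore relied on the camera and contact force for the stop's position. I did not test the lock by nudging the stop.

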